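Set the copy board's vacuum and start the pump

TASK

The vacuum for the copy board has to be set and switched on: first take the white bottle out of the valve lever's way and stand it upright in the small black tray, then turn the lever round until it lies squarely between the two prongs of the setting fork beneath it and let go of it. Then start the pump with the round key on the control box, pressing only until you feel it click, not down to its stop, and release it. Do not let the lever touch the bottle, and leave the wing-shaped handle, the square keys, the lens, the blower and the lamp as they are.

Things in the scene. Friction and masses are not known exactly. Their poses are not given: they have to be found in the camera images.
- manifold: Vacuum manifold, fixed: a dark steel base plate (190 x 56 x 8 mm) with a brass pipe (top at 34 mm) along its x axis and two valves. Origin on the desk, under the turning axis of the lever valve; z up. The plate runs from x = -45 to +145 mm; the wing valve's axis is at x = +100 mm. It may stand on either side of the desk.
- lever: Lever of the valve, turning about the vertical axis through its origin (which is the manifold's origin, at desk height). It points along its own -x: a straight bar with a black rubber grip 12 mm wide and 16 mm high, between 44 and 60 mm above the desk, the grip from 30 to 98 mm from the axis. Shut, it points along the manifold's -x; it opens anticlockwise seen from above, through 90 degrees. It resists with about 0.18 N m (2.4 N at the grip point) and stays where it is left.
- lever_grip (a point): A good place to pinch the lever: the middle of its grip, 75 mm from the axis, 52 mm above the desk. Axes as lever.
- fork: Setting fork, fixed, of aluminium, under the lever: a disc of 52 mm with two prongs that point along its own -x, each 4 mm wide, reaching to 48 mm from the axis and 36 mm above the desk, with a 20 mm gap between them. Origin as that of the manifold. The lever is set when its x axis is parallel to the fork's x axis, so that from above the bar lies between the prongs.
- wing_tip (a point): One end of the steel wing-shaped handle (50 x 9 x 18 mm, top at 63 mm) of the other valve. Not to be turned.
- bottle: White plastic bottle with a narrow cap, standing loose in the lever's path: 34 mm diameter up to a height of 92 mm, its 20 mm cap up to 112 mm; 80 to 150 g. Origin at the centre of its underside.
- tray: Small black open tray, fixed: outside 80 (x) x 90 (y) x 22 mm, walls and floor 5 mm. Origin at the centre of its underside.
- pump: Vacuum pump control box, fixed: 100 (x) x 150 (y) x 50 mm, grey, with three grey keys in a row on its top, the round one at the -y end (45 mm from the centre), two square ones at y = +12 and +48 mm. Origin at the centre of its underside.
- start_key_top (a point): Centre of the top of the round key (26 mm diameter), the pump's start key; it stands 12 mm above the box, 62 mm above the desk, and is pressed straight down. z up.
- start_key (a joint): Travel of the round key, 0 at rest, in m. A dome key: the force rises to about 5 N at 1.7 mm, drops to about 2.7 N at 3.5 mm (the click), then rises again, to about 6 N at 5 mm; hard stop at 6.5 mm. It springs back when released.
- key_b (a joint): Travel of the middle, square key (16 mm), 0 at rest, in m; pressed straight down, 6.5 mm at most. Not to be pressed.
- key_c (a joint): Travel of the outer square key (16 mm), 0 at rest, in m. Not to be pressed.
- lens: Camera lens standing loose on the desk beside the control box: 62 mm diameter, 75 mm high. Origin at the centre of its underside.
- blower: Black rubber air blower standing loose beside the lever: 44 mm diameter, with a thin nozzle up to 88 mm. Origin at the centre of its underside.
- lamp: Small light panel on a round foot (84 mm): panel 150 mm wide (y), 18 mm thick, top at 150 mm. Loose. Origin at the centre of its underside.

How it is judged:
On the way, in this order (a step that is already met when the one before it is completed fails the run):
1. the bottle stands released in the tray (x of bottle in the frame of tray between -0.026 and 0.026 m and y of bottle in the frame of tray between -0.031 and 0.031 m and z of bottle in the frame of tray below 0.012 m and angle between bottle's own z axis and vertical below 0.1 rad and contact force between the fingers and bottle below 0.3 N), for 0.2 s.
2. the lever lies between the prongs (within 0.08 rad) and is let go (angle between the x axis of lever and the x axis of fork, either way round below 0.08 rad and contact force between the fingers and lever below 0.3 N), for 0.2 s.
3. the round key is pressed past its click (2.2 mm) (value of joint start_key above 0.0022 m), for 0.02 s.
At the end, for the whole second after the job is handed in: The bottle stands upright (within 0.1 rad) on the tray's floor, at rest; the lever is parallel to the fork within 0.08 rad; the round key, pressed past its click (2.2 mm) after that, is released (under 1 mm); nothing is held (all of step 1 and all of step 2 and value of joint start_key below 0.001 m and linear speed of bottle below 0.02 m/s); the robot touches nothing.
It fails at once if the round key is pressed well past its click, towards its stop (over 5.2 mm) (value of joint start_key above 0.0052 m).
It fails at once if a square key is pressed or the wing handle turned (value of joint any of key_b, key_c above 0.0025 m or distance of wing_tip from where it was at the start of the episode above 0.005 m).
It fails at once if the lever touches the bottle (contact force between lever and bottle above 0.5 N).
It fails at once if the bottle is tipped over (angle between bottle's own z axis and vertical above 0.6 rad).
It fails at once if the lens, lamp or blower is shifted by more than 15 mm or tipped (distance of any of lens, lamp, blower from where it was at the start of the episode above 0.015 m or angle between any of lens, lamp, blower's own z axis and vertical above 0.25 rad).
It also fails if it takes over 72 s, if anything falls off the work surface, if the arm or the gripper's body presses on something with over 40 N, if the wrist force passes 120 N, or if a joint passes its speed limit or range.

ROBOT

A 6-joint arm with a two-finger parallel gripper is mounted at the origin on the work surface. World frame = base frame: x ahead of the robot, y to its left, z up, the work surface at z = 0. Lengths are in m, angles in rad, forces in N, time in s.
With the tool pointing down it reaches from about 0.3 to 0.875 m from the base axis. Payload 6.4 kg.
Tool frame: the origin (TCP) lies at the very end of the fingers, on their centre line; the grasp point (between the pads) lies 19 mm behind it; z points along the fingers, y is the direction in which the jaws open and shut (so a half turn about z gives the same grasp; the last joint's range is limited). The gripper opens to 85 mm and grips with 20 to 120 N. Pads are 22 mm wide; open, the fingers measure 114 mm over their backs; the gripper's body (76 mm by 85 mm) begins 54 mm behind the grasp point. The pads swing forward as they close: fully open they stand 13 mm farther back than shut.
Start: joints at [0.945, 0.181, 1.607, -0, 1.354, -0.206], TCP at [0.234, 0.525, 0.231] pointing down, gripper open.
Joint ranges: [-2.99, 2.99], [-0.89, 2.07], [0.3, 2.58], [-1.14, 4.28], [0, 2.63], [-3.12, 3.12]. Speed limits (rad/s): [2.57, 2.57, 3.01, 3.14, 3.14, 3.14].

INTERFACE

Orientations are given as a unit quaternion [w, x, y, z].
In Python, from bench import * gives the robot as it stands.
- The arm moves only by the tool arm_command, never from a script. Its argument "motion" is text: rows parted by semicolons, each of 7 numbers parted by spaces: the shift along the tool's x, y, z in units of 0.2 m (1.0 is 0.2 m), then the turn, a rotation vector about the tool's x, y, z in units of 60 degrees (1.0 is 60 degrees), then the opening, from 0 (shut) to 1 (fully open). In form: tx ty tz ax ay az grip; .... A call has 1 to 10 rows; each row shifts and turns the pose as measured when the row begins, along the tool's axes as they then stand; what a row does not reach is not made up. A row lasts 1/12 s, in which the tool goes at most 41.7 mm and 7.16 degrees, less where a joint would pass 70% of its speed; a pose out of reach is approached as far as the arm can. A call with a number of a shift or a turn outside -1 to 1 is refused whole. A call with a gripper value outside its range is refused whole. The fingers move at their own pace and stop on an object; the grip force is fixed at half the most. Time passes only in rows, so rows that do not move let the fingers close. It gives the time, the measured TCP pose, the force and the opening at its end, in the units of the state.
- get_obs(): the state, without advancing time (a new reading comes with each control period).
- camera(name): name is "scene" or "top" or "wrist"; returns a dict with "img" (420x560x3 uint8, red, green, blue), "intrinsics" (3x3 intrinsics, pixels), "pose" (4x4, takes a point from camera to world coordinates); the wrist camera has in their place "mount" (4x4, takes a point from camera to tool coordinates, whose origin is the TCP and whose axes are the flange's). Camera axes: x right, y down, z forward; pixel columns grow to the right and rows downward; lengths in m; the calibration is good to about 2 mm. A picture is of the moment at which its call begins: read the wrist's pose just before it. There is no depth.
- hand_in(): hands the job in, once; it reports no verdict.
Trained networks look in the newest picture that a camera, given by its name, has taken for a name from the list of things; names that differ only in an ending like _2 or _b are one class to them, and where a whole thing is asked for, a point or a joint stands for the part that bears it (a point fixed in the world has none). Each returns a list of dicts, best first, with "conf" (0 to 1); they miss things now and then, are a little off and sometimes report something else, mostly with a low value. They report only what shows in the picture. A call takes as long as a camera call.
- search_frame(camera, target): "box" ([left, top, right, bottom] in pixels, round what is visible of it).
The state is a dict: "time_s": time; "q": joint angles; "dq": joint speeds; "joint_efforts": joint torques, N m; "eef_pos": TCP position; "eef_rot": TCP orientation; "wrist_force": force on the tool from outside, world axes, zero at the start; "torque": the same for the moment, N m; "opening": opening from 0.0 (shut) to 1.0 (fully open).
Only numpy, scipy, OpenCV 4.12 (cv2) and the standard library are available. Lean on these libraries where they do the work, as an engineer would, in place of code of your own. Each camera call takes 0.05 s, during which the arm holds its last target.

## Working session

There is one attempt and no reset: what is moved stays moved. The work goes in short steps, Python scripts to look and compute and a tool call to move; the robot and the scene stay as the last step left them, time stands still between calls to the robot, and variables do not carry over. Pictures are saved under pics/ and viewed, and the job is handed in when it is done.

Besides the shell and the picture viewer there is one more tool, called as name(argument=value, ...), one argument or row to a line, values as JSON. arm_command: Moves the arm, as the interface text tells. Shifts and turns lie within -1 to 1; 1 stands for 0.2 m of shift or 60 degrees of turn. Its arguments: {"type":"object","properties":{"motion":{"type":"string"}},"required":["motion"]}

```bash
mkdir -p pics; ls
cat > h.py <<'E'
from bench import *
import numpy as np, cv2
from scipy.spatial.transform import Rotation as R
def snap(n,fn):
    o=get_obs(); c=camera(n)
    cv2.imwrite('pics/'+fn,cv2.cvtColor(c['img'],cv2.COLOR_RGB2BGR)); return o,c
def T_tool(o):
    T=np.eye(4); q=o['eef_rot']; T[:3,:3]=R.from_quat([q[1],q[2],q[3],q[0]]).as_matrix(); T[:3,3]=o['eef_pos']; return T
def pose(o,c): return c['pose'] if 'pose' in c else T_tool(o)@np.array(c['mount'])
def ray(K,P,uv):
    P=np.array(P);K=np.array(K); d=P[:3,:3]@np.linalg.inv(K)@np.array([uv[0],uv[1],1.]); return P[:3,3],d/np.linalg.norm(d)
def onz(K,P,uv,z):
    p,d=ray(K,P,uv); return p+d*(z-p[2])/d[2]
def proj(K,P,X):
    P=np.array(P); x=P[:3,:3].T@(np.array(X)-P[:3,3]); y=np.array(K)@x; return y[:2]/y[2]
def tri(rs):
    A=np.zeros((3,3));b=np.zeros(3)
    for p,d in rs:
        M=np.eye(3)-np.outer(d,d);A+=M;b+=M@p
    x=np.linalg.solve(A,b); return x,[float(np.linalg.norm((np.eye(3)-np.outer(d,d))@(x-p))) for p,d in rs]
E
python3 - <<'E'
from h import *
import pickle
D={}
for n in ['scene','top','wrist']:
    o,c=snap(n,n+'0.png'); D[n]=(c['intrinsics'],pose(o,c))
    print(n,np.round(c['intrinsics'],1).tolist(),np.round(D[n][1],3).tolist())
    for t in ['manifold','lever','lever_grip','fork','wing_tip','bottle','tray','pump','start_key_top','key_b','key_c','lens','blower','lamp']:
        r=search_frame(n,t); print(t,[(np.round(x['box']).tolist(),round(x['conf'],2)) for x in r[:3]])
pickle.dump(D,open('d0.pkl','wb'))
print(get_obs())
E
```

```text
pics
scene [[466.4, 0.0, 274.3], [0.0, 466.4, 207.6], [0.0, 0.0, 1.0]] [[-0.668, 0.534, -0.518, 1.106], [0.744, 0.476, -0.469, 0.439], [-0.004, -0.698, -0.716, 0.781], [0.0, 0.0, 0.0, 1.0]]
manifold [([346.0, 225.0, 404.0, 337.0], 0.83), ([366.0, 212.0, 388.0, 255.0], 0.59), ([383.0, 226.0, 404.0, 271.0], 0.44)]
lever [([382.0, 226.0, 403.0, 271.0], 0.88)]
lever_grip [([383.0, 227.0, 406.0, 272.0], 0.65), ([368.0, 211.0, 386.0, 256.0], 0.6), ([300.0, 186.0, 348.0, 231.0], 0.29)]
fork [([371.0, 251.0, 397.0, 280.0], 0.54)]
wing_tip [([361.0, 292.0, 383.0, 311.0], 0.53)]
bottle [([365.0, 213.0, 386.0, 256.0], 0.78)]
tray [([301.0, 185.0, 350.0, 230.0], 0.79), ([369.0, 251.0, 402.0, 278.0], 0.23)]
pump [([174.0, 145.0, 237.0, 202.0], 0.76), ([382.0, 225.0, 405.0, 272.0], 0.75)]
start_key_top [([194.0, 148.0, 203.0, 157.0], 0.59)]
key_b [([195.0, 147.0, 204.0, 158.0], 0.61), ([213.0, 171.0, 218.0, 176.0], 0.47), ([204.0, 160.0, 214.0, 167.0], 0.4)]
key_c [([195.0, 147.0, 204.0, 158.0], 0.61), ([213.0, 171.0, 218.0, 176.0], 0.47), ([204.0, 160.0, 214.0, 167.0], 0.4)]
lens [([185.0, 120.0,
[... 1495 characters left out ...]
ey_c []
lens []
blower []
lamp []
{'time_s': 2.25, 'q': array([ 9.44712242e-01,  1.80792096e-01,  1.60701610e+00,  3.03364447e-05,
        1.35374687e+00, -2.06284334e-01]), 'dq': array([-0.00032965,  0.00098482, -0.00011431,  0.00065792, -0.00053466,
       -0.00167606]), 'joint_efforts': array([ 3.62552373e-04, -4.44835818e+01, -3.51675546e+01, -2.74275490e-04,
        8.27629228e-04,  1.16168417e-05]), 'eef_pos': array([0.23433911, 0.52510859, 0.23128512]), 'eef_rot': array([-5.94936752e-06,  2.08365168e-01,  9.78051101e-01,  2.31795507e-05]), 'wrist_force': array([ 0.27456528,  0.99347636, -0.5254911 ]), 'torque': array([0.01014264, 0.00278527, 0.00353247]), 'opening': 0.997414269489835}
```

View images.

View pics/scene0.png

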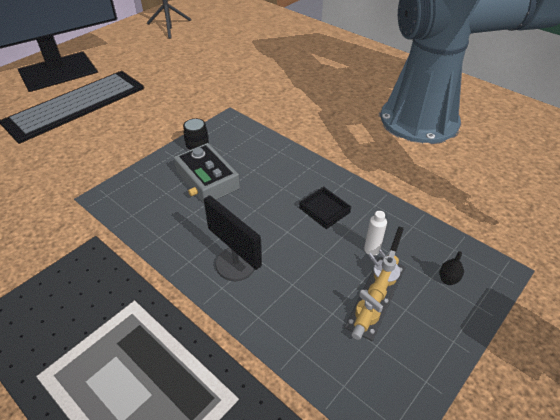

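View pics/top0.png

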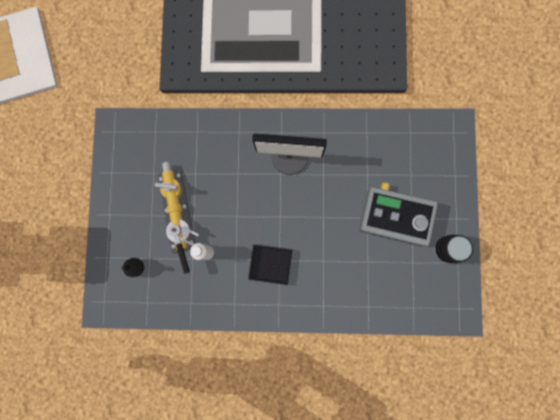

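Run:
```python
import cv2
a=cv2.imread('pics/top0.png');cv2.imwrite('pics/top0z.png',cv2.resize(a[140:300,110:310],None,fx=4,fy=3.75*4/3.75,interpolation=cv2.INTER_CUBIC)[:600])
a=cv2.imread('pics/scene0.png');cv2.imwrite('pics/scene0z.png',cv2.resize(a[180:345,290:470],None,fx=4,fy=4,interpolation=cv2.INTER_CUBIC)[:600])
```

```text
(no output)
```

View pics/top0z.png

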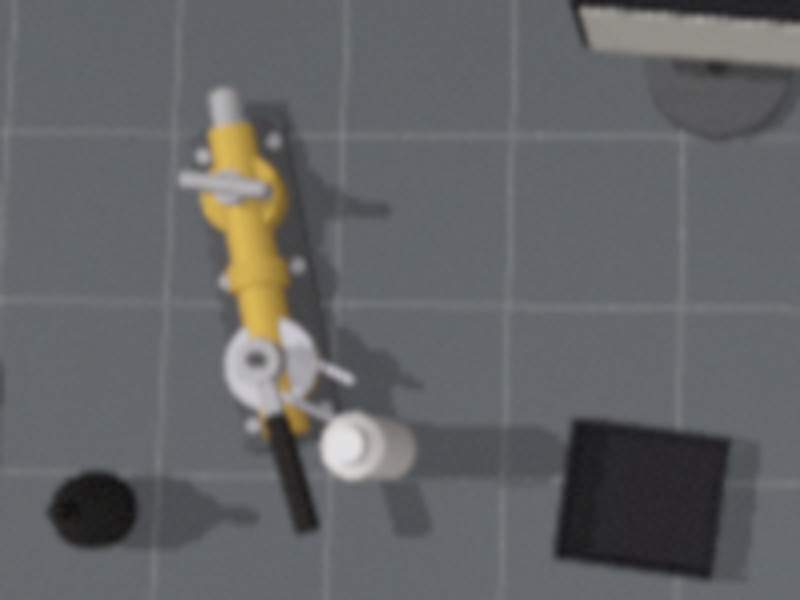

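View pics/scene0z.png

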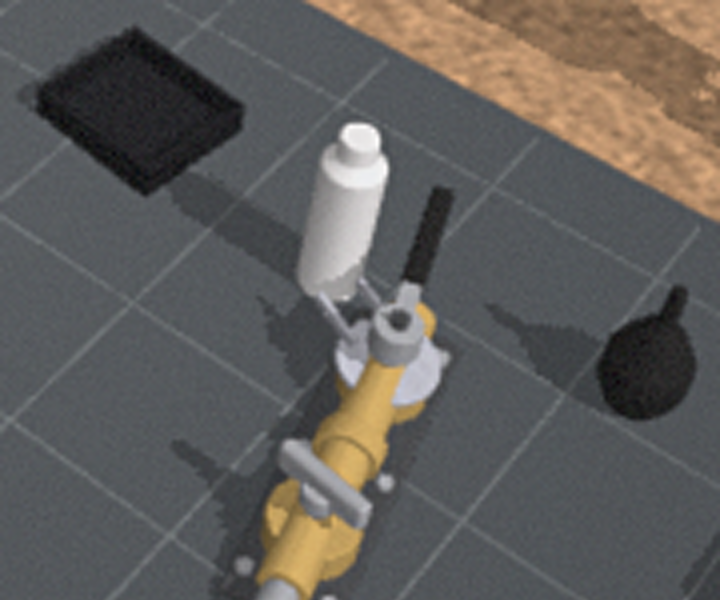

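Run:
```python
from h import *
import pickle
D=pickle.load(open('d0.pkl','rb'))
K,P=D['top'];Ks,Ps=D['scene']
for n,uv,z in [('tray',(271,265),.011),('axis',(178,232),.05),('grip',(184,258),.06),('tip',(186.5,272),.06),('lamp',(290,160),.0),('blower',(133,268),.03),('key',(420.5,222.5),.062),('lens',(459,248),.075),('bottlecap',(198,252),.112),('wing',(170,185),.06)]:
    print(n,np.round(onz(K,P,uv,z),3))
for n,a,b in [('cap',(198,252),(377.5,215)),('key',(420.5,222.5),(198.5,152.5)),('tip',(186.5,272),(400.5,229)),('tray',(271,265),(325.5,207.5))]:
    x,e=tri([ray(K,P,a),ray(Ks,Ps,b)]);print(n,np.round(x,3),np.round(e,4))
```

```text
tray [0.469 0.019 0.011]
axis [0.539 0.223 0.05 ]
grip [0.482 0.205 0.06 ]
tip [0.452 0.199 0.06 ]
lamp [ 0.714 -0.021  0.   ]
blower [0.458 0.327 0.03 ]
key [ 0.565 -0.301  0.062]
lens [ 0.511 -0.375  0.075]
bottlecap [0.494 0.164 0.112]
wing [0.642 0.243 0.06 ]
cap [0.495 0.165 0.105] [0.0012 0.0012]
key [ 0.565 -0.302  0.055] [0.0006 0.0006]
tip [0.452 0.2   0.053] [0.0001 0.0001]
tray [0.469 0.02  0.008] [0.0011 0.0011]
```

arm_command(
  motion="-0.19 -0.1 -0.025 0 0 0 1;-0.19 -0.1 -0.025 0 0 0 1;-0.19 -0.1 -0.025 0 0 0 1;-0.19 -0.1 -0.025 0 0 0 1;-0.19 -0.1 -0.025 0 0 0 1;-0.19 -0.1 -0.025 0 0 0 1;-0.19 -0.1 -0.025 0 0 0 1;-0.19 -0.1 -0.025 0 0 0 1;-0.19 -0.1 -0.025 0 0 0 1;-0.19 -0.1 -0.025 0 0 0 1",
)

```text
time_s: 3.08
eef_pos: [0.4901, 0.2006, 0.2795]
eef_rot: [0.0, 0.2, 0.98, 0.001]
wrist_force: [0.7, 1.5, -0.5]
opening: 1.0
```

arm_command(
  motion="0 0 0 0 0 0.12 1;0 0 0 0 0 0.12 1;0 0 0 0 0 0.12 1;0 0 0 0 0 0.12 1;0 0 0 0 0 0.12 1;0 0 0 0 0 0.12 1;0 0 0 0 0 0.12 1;0 0 0 0 0 0 1",
)

```text
time_s: 3.75
eef_pos: [0.4977, 0.1899, 0.2812]
eef_rot: [0.002, 0.601, 0.799, 0.002]
wrist_force: [-0.2, 0.6, -0.0]
opening: 0.998
```

Run:
```python
from h import *
import pickle
o,c=snap('wrist','w1.png'); P=pose(o,c); pickle.dump((c['intrinsics'],P),open('w1.pkl','wb'))
print(o['time_s'],o['eef_pos'],o['q'].round(3)); print(np.round(T_tool(o),3).tolist())
for t in ['bottle','lever','fork','wing_tip','blower']:
    print(t,[(np.round(x['box']).tolist(),round(x['conf'],2)) for x in search_frame('wrist',t)[:2]])
```

```text
3.75 [0.49770794 0.1898742  0.28124781] [ 0.142  0.042  1.658 -0.     1.436 -0.139]
[[-0.277, 0.961, 0.005, 0.498], [0.961, 0.277, 0.0, 0.19], [-0.001, 0.005, -1.0, 0.281], [0.0, 0.0, 0.0, 1.0]]
bottle [([258.0, 176.0, 290.0, 224.0], 0.8)]
lever [([243.0, 142.0, 342.0, 165.0], 0.94)]
fork [([291.0, 131.0, 348.0, 191.0], 0.84)]
wing_tip [([403.0, 139.0, 435.0, 183.0], 0.7)]
blower [([264.0, 25.0, 299.0, 71.0], 0.65)]
```

View pics/w1.png

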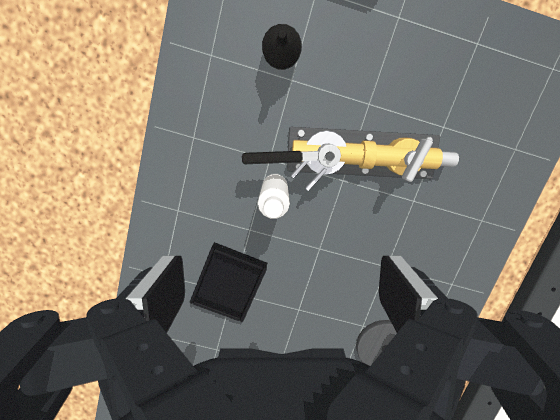

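Run:
```python
import cv2
a=cv2.imread('pics/w1.png');cv2.imwrite('pics/w1z.png',cv2.resize(a[115:235,230:370],None,fx=5,fy=5,interpolation=cv2.INTER_CUBIC))
```

```text
(no output)
```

View pics/w1z.png

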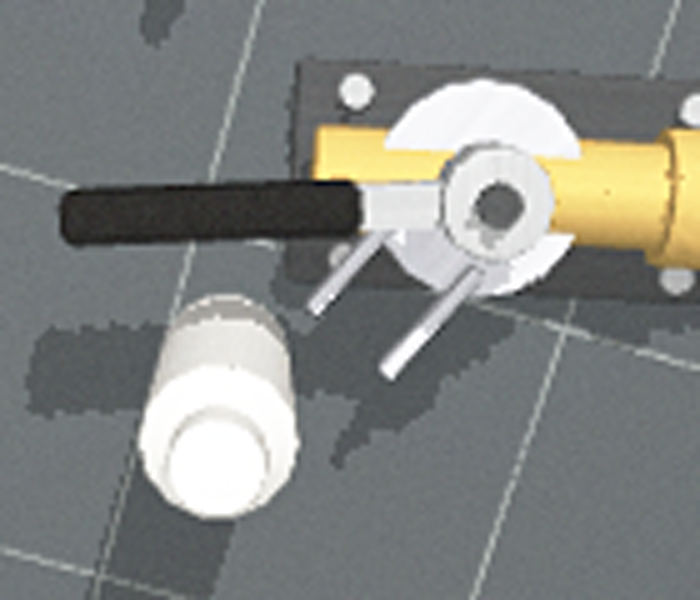

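Run:
```python
from h import *
import pickle
D=pickle.load(open('d0.pkl','rb'));K,P=pickle.load(open('w1.pkl','rb'))
Kt,Pt=D['top'];Ks,Ps=D['scene']
z=lambda x,y:(230+x/5-.4,115+y/5-.4)
f=lambda uv,h:onz(K,P,uv,h)
cap=f(z(217,468),.112);ax=f(z(500,204),.062);tip=f(z(66,213),.060);p1=f(z(314,308),.036);p2=f(z(388,372),.036)
r1=f(z(384,238),.036);r2=f(z(474,272),.036); axd=f(z(482,190),.033)
gr=f(z(350,207),.06)
for n in 'cap ax tip gr p1 p2 r1 r2 axd'.split(): print(n,np.round(eval(n),4))
ang=lambda v:np.degrees(np.arctan2(v[1],v[0]))%360
print('lever',ang(tip-ax),ang(tip-gr),'fork',ang((p1+p2)/2-ax),ang(p1-r1),ang(p2-r2),np.linalg.norm(p1-p2),np.linalg.norm(tip-ax))
for n,a,b,c in [('cap',z(217,468),(198,252),(290+360/4,180+140/4)),('tip',z(66,213),(186.5,272),(400.5,229)),('prong1',z(314,308),None,(290+362/4,180+285/4)),('prong2',z(388,372),(197.5,235),(290+322/4,180+297/4))]:
    rs=[ray(K,P,a),ray(Ks,Ps,c)]+([ray(Kt,Pt,b)] if b else [])
    x,e=tri(rs);print(n,np.round(x,4),np.round(e,4))
```

```text
cap [0.4968 0.1677 0.112 ]
ax [0.5434 0.2298 0.062 ]
tip [0.4514 0.201  0.06  ]
gr [0.5118 0.2198 0.06  ]
p1 [0.5127 0.1921 0.036 ]
p2 [0.5346 0.1819 0.036 ]
r1 [0.5239 0.2129 0.036 ]
r2 [0.5471 0.2111 0.036 ]
axd [0.5434 0.23   0.033 ]
lever 197.41834173239727 197.30665853019818 fork 245.25582453981187 241.66536175131358 246.6953433295841 0.024087332152435546 0.09641659747024679
cap [0.4953 0.1665 0.1067] [0.0018 0.0018 0.0016]
tip [0.4514 0.2003 0.0533] [0.0005 0.0002 0.0004]
prong1 [0.5127 0.1932 0.0318] [0.0018 0.0018]
prong2 [0.5342 0.1833 0.0338] [0.0018 0.0015 0.0006]
```

arm_command(
  motion="-0.11 -0.04 0.04 0 0 0 1;0 0 0.16 0 0 0 1;0 0 0.16 0 0 0 1;0 0 0.16 0 0 0 1;0 0 0.16 0 0 0 1;0 0 0 0 0 0 1",
)

```text
time_s: 4.55
eef_pos: [0.5007, 0.1664, 0.145]
eef_rot: [0.006, 0.594, 0.804, 0.006]
wrist_force: [-2.5, 0.3, -1.2]
opening: 0.997
```

Run:
```python
from h import *
o,c=snap('wrist','w2.png'); P=pose(o,c)
print(o['time_s'],o['eef_pos']); print(np.round(T_tool(o),3).tolist())
p=o['eef_pos']
print('proj of assumed cap',proj(c['intrinsics'],P,[.4965,.167,.112]),search_frame('wrist','bottle'))
```

```text
4.55 [0.500692   0.16641709 0.1450467 ]
[[-0.294, 0.956, 0.017, 0.501], [0.956, 0.294, 0.002, 0.166], [-0.003, 0.016, -1.0, 0.145], [0.0, 0.0, 0.0, 1.0]]
proj of assumed cap [273.36090556 232.90891455] [{'box': [246.0, 175.1, 300.3, 248.6], 'conf': 0.65}]
```

View pics/w2.png

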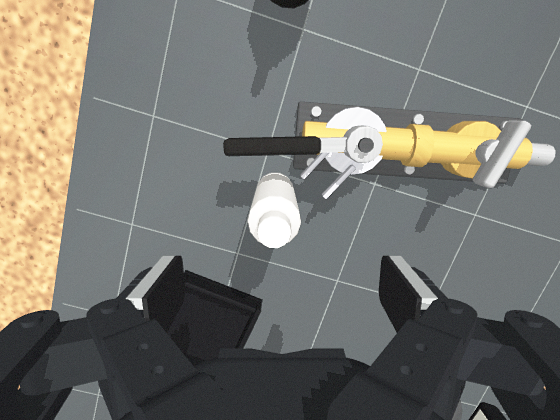

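arm_command(
  motion="0.01 -0.025 0 0.02 0 0 1;0 0 0.1 0.002 0 0 1;0 0 0.1 0.002 0 0 1;0 0 0.1 0.002 0 0 1;0 0 0.1 0.002 0 0 1;0 0 0 0 0 0 1",
)

```text
time_s: 5.15
eef_pos: [0.511, 0.1694, 0.0861]
eef_rot: [0.009, 0.593, 0.805, 0.004]
wrist_force: [-1.5, -0.1, -0.4]
opening: 1.0
```

Run:
```python
from h import *
o,c=snap('wrist','w3.png'); P=pose(o,c)
print(o['time_s'],o['eef_pos']); print(np.round(T_tool(o),3).tolist())
```

```text
5.15 [0.51104643 0.16939159 0.08608373]
[[-0.297, 0.955, 0.019, 0.511], [0.955, 0.297, -0.005, 0.169], [-0.011, 0.017, -1.0, 0.086], [0.0, 0.0, 0.0, 1.0]]
```

View pics/w3.png

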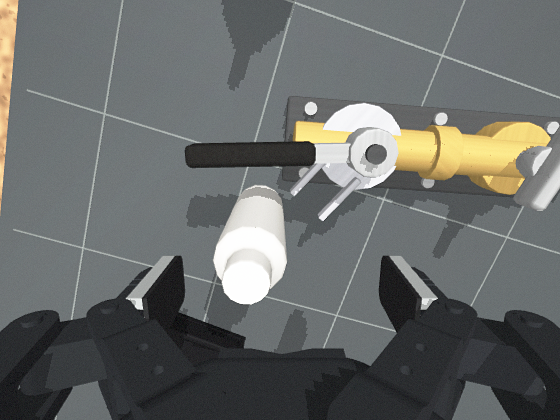

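arm_command(
  motion="0 0 0 0 0 0 1;0 0 0 0 0 0 1;0 0 0 0 0 0 1",
)

```text
time_s: 5.45
eef_pos: [0.5165, 0.1705, 0.0949]
eef_rot: [0.014, 0.592, 0.805, 0.008]
wrist_force: [-0.1, -0.2, 0.7]
opening: 1.001
```

arm_command(
  motion="0 -0.06 0 0 0 0 1",
)

```text
time_s: 5.53
eef_pos: [0.5079, 0.1672, 0.0969]
eef_rot: [0.015, 0.592, 0.805, 0.009]
wrist_force: [-0.6, 0.5, 0.2]
opening: 0.999
```

arm_command(
  motion="0 -0.02 0 0.02 0 0 1",
)

```text
time_s: 5.62
eef_pos: [0.503, 0.1659, 0.0977]
eef_rot: [0.009, 0.592, 0.806, 0.001]
wrist_force: [0.3, 0.6, -0.3]
opening: 0.997
```

Run:
```python
from h import *
o=get_obs()
print(o['time_s'],o['eef_pos'],o['dq']); print(np.round(T_tool(o),3).tolist())
```

```text
5.6167 [0.50302066 0.16594508 0.09769427] [ 0.0142503   0.07704577 -0.16513376 -0.06107917  0.2956375   0.05468033]
[[-0.298, 0.954, 0.016, 0.503], [0.955, 0.298, -0.01, 0.166], [-0.014, 0.012, -1.0, 0.098], [0.0, 0.0, 0.0, 1.0]]
```

arm_command(
  motion="0 0 0 0 0 0 1",
)

```text
time_s: 5.7
eef_pos: [0.5038, 0.1659, 0.0991]
eef_rot: [0.01, 0.593, 0.805, 0.001]
wrist_force: [0.1, -0.3, -0.1]
opening: 0.998
```

arm_command(
  motion="0 0 0 0 0 0 1",
)

```text
time_s: 5.78
eef_pos: [0.5044, 0.1661, 0.1]
eef_rot: [0.01, 0.593, 0.805, 0.001]
wrist_force: [-0.4, -0.0, 0.2]
opening: 0.995
```

arm_command(
  motion="0 0 0 0 0 0 1",
)

```text
time_s: 5.87
eef_pos: [0.5051, 0.1662, 0.1006]
eef_rot: [0.01, 0.593, 0.805, 0.002]
wrist_force: [0.1, -0.8, -0.5]
opening: 1.003
```

arm_command(
  motion="0 0 0 0 0 0 1",
)

```text
time_s: 5.95
eef_pos: [0.5056, 0.1662, 0.1009]
eef_rot: [0.011, 0.593, 0.805, 0.002]
wrist_force: [-0.6, -0.6, -0.2]
opening: 0.999
```

Run:
```python
from h import *
o=get_obs()
print(o['time_s'],o['eef_pos'],o['dq']); print(np.round(T_tool(o),4).tolist())
o,c=snap('wrist','w4.png')
o=get_obs()
print(o['time_s'],o['eef_pos'],o['dq']); print(np.round(T_tool(o),4).tolist())
```

```text
5.95 [0.50562533 0.16624048 0.1009003 ] [-0.00051583  0.00109606 -0.00958304 -0.00045221  0.00259041  0.00074996]
[[-0.2976, 0.9545, 0.0195, 0.5056], [0.9546, 0.2978, -0.0097, 0.1662], [-0.0151, 0.0157, -0.9998, 0.1009], [0.0, 0.0, 0.0, 1.0]]
6.0 [0.505675   0.16621444 0.10086006] [-0.00087661  0.00122941  0.00486707 -0.00098618 -0.00240142 -0.00050813]
[[-0.2975, 0.9545, 0.0195, 0.5057], [0.9546, 0.2977, -0.0097, 0.1662], [-0.0151, 0.0157, -0.9998, 0.1009], [0.0, 0.0, 0.0, 1.0]]
```

arm_command(
  motion="0.018 -0.045 0 0.02 0.02 0 1;0 0 0 0 0 0 1;0 0 0 0 0 0 1",
)

```text
time_s: 6.25
eef_pos: [0.4951, 0.1672, 0.1004]
eef_rot: [-0.006, 0.592, 0.806, -0.001]
wrist_force: [0.2, -0.4, -0.8]
opening: 0.999
```

```bash
cat > st.py <<'E'
from h import *
import sys
o=get_obs(); T=T_tool(o); d=-T[2,:3]
print('t',o['time_s'],'pos',np.round(o['eef_pos'],4),'yaw_y',round(float(np.degrees(np.arctan2(T[1,1],T[0,1]))),2),'tiltcorr ax ay units',np.round([-d[1]/1.0472,d[0]/1.0472],4),'F',np.round(o['wrist_force'],1),'open',round(float(o['opening']),3))
if len(sys.argv)>3:
    g=np.array([float(a) for a in sys.argv[1:4]]); print('shift units',np.round(T[:3,:3].T@(g-o['eef_pos'])/.2,4))
E
python3 st.py .4965 .167 .057
```

```text
t 6.25 pos [0.4951 0.1672 0.1004] yaw_y 17.33 tiltcorr ax ay units [-0.0076 -0.0079] F [ 0.2 -0.4 -0.8] open 0.999
shift units [-0.0048  0.0081  0.2169]
```

arm_command(
  motion="0 0 0.08 0 0 0 1;0 0 0.06 0 0 0 1;0 0 0.06 0 0 0 1;0 0 0.02 0 0 0 1;0 0 0 0 0 0 1",
)

```text
time_s: 6.67
eef_pos: [0.4949, 0.1673, 0.0544]
eef_rot: [-0.006, 0.593, 0.805, -0.001]
wrist_force: [0.4, 0.3, 0.1]
opening: 1.004
```

```bash
python3 st.py .4965 .167 .057
```

```text
t 6.6667 pos [0.4949 0.1673 0.0544] yaw_y 17.3 tiltcorr ax ay units [-0.0072 -0.0082] F [0.4 0.3 0.1] open 1.004
shift units [-0.0036  0.0071 -0.0131]
```

arm_command(
  motion="-0.004 0.008 -0.012 -0.006 -0.006 0 1;0 0 0 0 0 0 1",
)

```text
time_s: 6.83
eef_pos: [0.4965, 0.1669, 0.0566]
eef_rot: [-0.001, 0.593, 0.805, -0.0]
wrist_force: [-0.3, 0.3, 0.9]
opening: 1.001
```

```bash
python3 st.py .4965 .167 .057; python3 -c "
from h import *
snap('wrist','w5.png')"
```

```text
t 6.8333 pos [0.4965 0.1669 0.0566] yaw_y 17.29 tiltcorr ax ay units [-0.0022 -0.0019] F [-0.3  0.3  0.9] open 1.001
shift units [ 0.0006  0.0003 -0.0021]
```

View pics/w5.png

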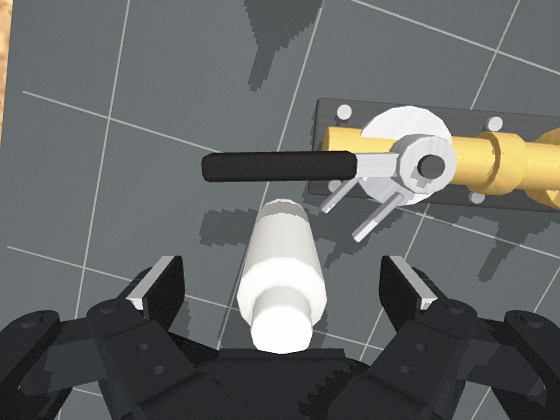

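arm_command(
  motion="0 0 0 0 0 0 0;0 0 0 0 0 0 0;0 0 0 0 0 0 0;0 0 0 0 0 0 0;0 0 0 0 0 0 0",
)

```text
time_s: 7.3
eef_pos: [0.4979, 0.1672, 0.059]
eef_rot: [-0.0, 0.593, 0.805, 0.001]
wrist_force: [-0.7, 0.4, -1.7]
opening: 0.38
```

```bash
python3 st.py .4965 .167 .057
```

```text
t 7.3 pos [0.4979 0.1672 0.059 ] yaw_y 17.31 tiltcorr ax ay units [ 0.0012 -0.0014] F [-0.7  0.4 -1.7] open 0.38
shift units [ 0.0013 -0.0069  0.0098]
```

arm_command(
  motion="0 0 -0.06 0 0 0 0;0 0 -0.1 0 0 0 0;0 0 -0.06 0 0 0 0;0 0 0 0 0 0 0",
)

```text
time_s: 7.63
eef_pos: [0.4959, 0.1668, 0.1026]
eef_rot: [-0.002, 0.593, 0.805, -0.001]
wrist_force: [1.2, -0.3, -1.2]
opening: 0.379
```

```bash
python3 st.py .469 .0195 .11
python3 - <<'E'
from h import *
o,c=snap('scene','s2.png')
o,c=snap('wrist','w6.png')
E
```

```text
t 7.6333 pos [0.4959 0.1668 0.1026] yaw_y 17.3 tiltcorr ax ay units [-0.0033 -0.0023] F [ 1.2 -0.3 -1.2] open 0.379
shift units [-0.6632 -0.3475 -0.0374]
```

View pics/w6.png

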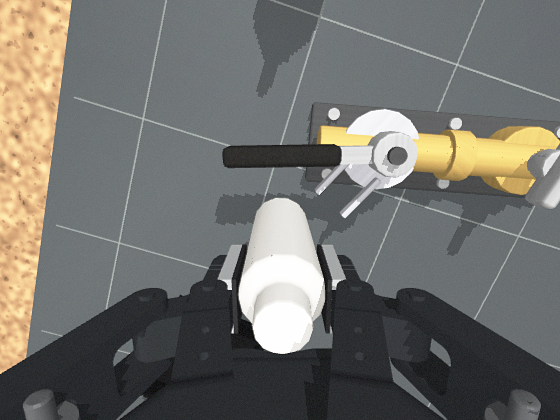

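arm_command(
  motion="-0.06 -0.03 -0.01 0 0 0 0;-0.1 -0.05 -0.01 0 0 0 0;-0.1 -0.05 -0.01 0 0 0 0;-0.1 -0.05 0 0 0 0 0;-0.1 -0.05 0 0 0 0 0;-0.1 -0.05 0 0 0 0 0;-0.06 -0.03 0 0 0 0 0;-0.03 -0.015 0 0 0 0 0;0 0 0 0 0 0 0",
)

```text
time_s: 8.48
eef_pos: [0.4637, 0.0189, 0.0966]
eef_rot: [-0.009, 0.592, 0.806, -0.005]
wrist_force: [0.6, 0.0, -2.1]
opening: 0.38
```

```bash
python3 st.py .469 .0195 .11
python3 - <<'E'
from h import *
import pickle
K,P=pickle.load(open('w1.pkl','rb'))
c=[onz(K,P,u,.022) for u in [(217,243),(267,262),(242,322),(191,302)]]
print(np.round(c,4),np.mean(c,0)); print([np.linalg.norm(c[i]-c[i-1]) for i in range(4)])
o,c=snap('wrist','w7.png');o,c=snap('top','t7.png');o,c=snap('scene','s7.png')
a=cv2.imread('pics/s7.png')[100:300,230:430];b=cv2.imread('pics/t7.png')[180:320,200:340]
cv2.imwrite('pics/st7.png',np.hstack([cv2.resize(a,(400,400)),cv2.resize(b,(400,400))]))
E
```

```text
t 8.4833 pos [0.4637 0.0189 0.0966] yaw_y 17.47 tiltcorr ax ay units [-0.018  -0.0087] F [ 0.6  0.  -2.1] open 0.38
shift units [-0.0046  0.0249 -0.0677]
[[ 0.4439  0.077   0.022 ]
 [ 0.5145  0.0689  0.022 ]
 [ 0.5051 -0.0297  0.022 ]
 [ 0.4292 -0.0182  0.022 ]] [0.47318015 0.02450334 0.022     ]
[np.float64(0.09635941772886648), np.float64(0.07111474760336073), np.float64(0.09906207529181635), np.float64(0.07678026643851188)]
```

View pics/w7.png

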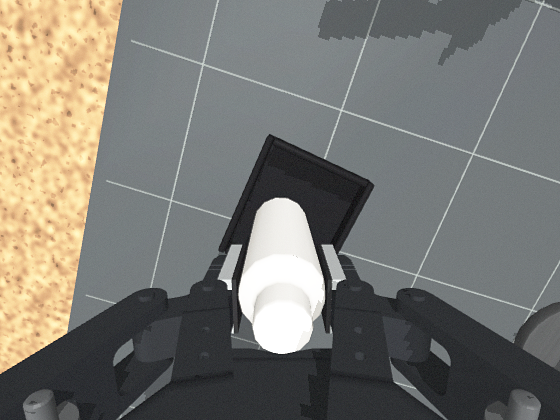

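View pics/st7.png

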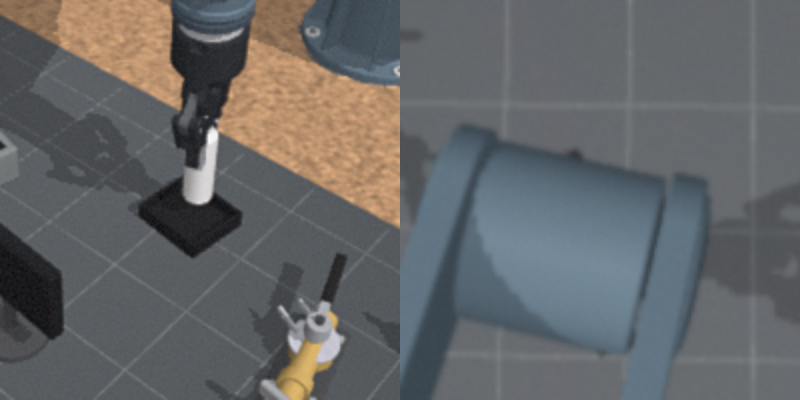

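arm_command(
  motion="0 0.034 0 -0.018 -0.009 0 0;0 0 0 0 0 0 0",
)

```text
time_s: 8.8
eef_pos: [0.4715, 0.0241, 0.0967]
eef_rot: [0.001, 0.59, 0.807, 0.001]
wrist_force: [0.6, -1.1, -1.5]
opening: 0.381
```

```bash
python3 st.py .470 .021 .064
```

```text
t 8.8 pos [0.4715 0.0241 0.0967] yaw_y 17.66 tiltcorr ax ay units [0.0026 0.0005] F [ 0.6 -1.1 -1.5] open 0.381
shift units [-0.0126 -0.0122  0.1632]
```

arm_command(
  motion="-0.006 -0.006 0.05 0 0 0 0;-0.006 -0.006 0.05 0 0 0 0;0 0 0.04 0 0 0 0;0 0 0 0 0 0 0",
)

```text
time_s: 9.13
eef_pos: [0.4704, 0.0231, 0.0661]
eef_rot: [0.002, 0.589, 0.808, 0.001]
wrist_force: [-0.6, -0.2, -0.6]
opening: 0.383
```

```bash
python3 st.py .470 .021 .064
```

```text
t 9.1333 pos [0.4704 0.0231 0.0661] yaw_y 17.89 tiltcorr ax ay units [0.0041 0.001 ] F [-0.6 -0.2 -0.6] open 0.383
shift units [-0.0093 -0.0049  0.0105]
```

arm_command(
  motion="0 0 0.008 0.004 0 0 0;0 0 0 0 0 0 0",
)

```text
time_s: 9.3
eef_pos: [0.4701, 0.0231, 0.0639]
eef_rot: [-0.0, 0.589, 0.808, -0.001]
wrist_force: [-2.4, -0.4, 8.4]
opening: 0.382
```

arm_command(
  motion="0 0 0.008 0 0 0 0;0 0 0 0 0 0 0",
)

```text
time_s: 9.47
eef_pos: [0.4709, 0.0227, 0.0644]
eef_rot: [-0.0, 0.588, 0.809, -0.001]
wrist_force: [0.1, 0.1, -0.9]
opening: 0.379
```

arm_command(
  motion="0 0 0 0 0 0 0.6;0 0 0 0 0 0 0.8;0 0 0 0 0 0 0.9;0 0 0 0 0 0 0.9",
)

```text
time_s: 9.8
eef_pos: [0.472, 0.0224, 0.0651]
eef_rot: [0.001, 0.589, 0.808, -0.001]
wrist_force: [-0.3, 0.5, -0.0]
opening: 0.901
```

arm_command(
  motion="0 0 -0.05 0 0 0 0.9;0 0 -0.1 0 0 0 0.9;0 0 -0.15 0 0 0 0.9;0 0 -0.15 0 0 0 0.9;0 0 -0.15 0 0 0 0.9;0 0 -0.1 0 0 0 0.9;0 0 0 0 0 0 0.9",
)

```text
time_s: 10.38
eef_pos: [0.4696, 0.0231, 0.2125]
eef_rot: [-0.002, 0.589, 0.808, -0.002]
wrist_force: [0.5, -0.2, 0.8]
opening: 0.896
```

```bash
python3 st.py .520 .14 .22;  python3 -c "
from h import *
snap('wrist','w8.png');snap('scene','s8.png')"
```

```text
t 10.3833 pos [0.4696 0.0231 0.2125] yaw_y 17.87 tiltcorr ax ay units [-0.0061 -0.0009] F [ 0.5 -0.2  0.8] open 0.896
shift units [ 0.4789  0.4187 -0.0396]
```

View pics/s8.png

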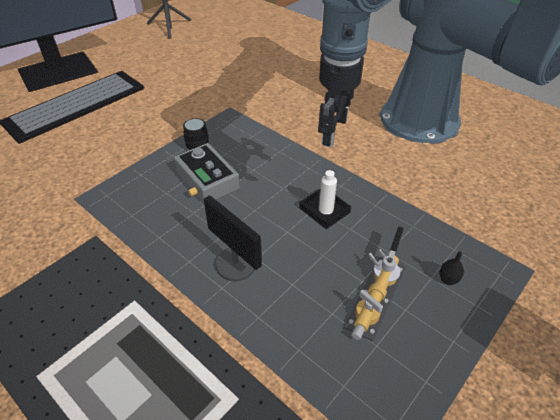

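View pics/w8.png

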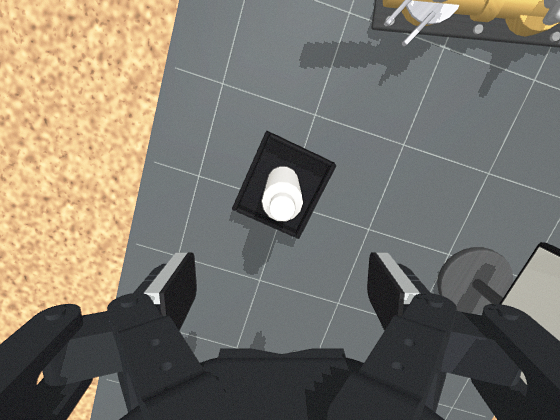

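arm_command(
  motion="0.06 0.02 0 0 0 0 0.9;0.1 0.033 0 0 0 0 0.9;0.1 0.033 0 0 0 0 0.9;0.1 0.033 0 0 0 0 0.9;0.1 0.033 0 0 0 0 0.9;0.1 0.033 0 0 0 0 0.9;0.1 0.033 0 0 0 0 0.9;0.1 0.033 0 0 0 0 0.9;0.06 0.02 0 0 0 0 0.9;0 0 0 0 0 0 0.9",
)

```text
time_s: 11.32
eef_pos: [0.4585, 0.2018, 0.1921]
eef_rot: [-0.016, 0.591, 0.807, -0.013]
wrist_force: [-0.3, -0.5, 0.2]
opening: 0.903
```

arm_command(
  motion="0 0 0 0 0 0.115 0.9;0 0 0 0 0 0.115 0.9;0 0 0 0 0 0.115 0.9;0 0 0 0 0 0.115 0.9;0 0 0 0 0 0.115 0.9;0 0 0 0 0 0.115 0.9;0 0 0 0 0 0.115 0.9;0 0 0 0 0 0.115 0.9;0 0 0 0 0 0.115 0.9;0 0 0 0 0 0.115 0.9",
)

```text
time_s: 12.15
eef_pos: [0.4479, 0.1947, 0.1763]
eef_rot: [-0.006, 0.95, 0.311, -0.035]
wrist_force: [0.1, -0.2, -0.4]
opening: 0.898
```

```bash
python3 st.py .4714 .2071 .2
```

```text
t 12.15 pos [0.4479 0.1947 0.1763] yaw_y -53.81 tiltcorr ax ay units [-0.0314  0.059 ] F [ 0.1 -0.2 -0.4] open 0.898
shift units [ 0.1239  0.0155 -0.1271]
```

arm_command(
  motion="0.04 0.005 -0.05 -0.012 0.022 0.105 0.9;0.04 0.005 -0.05 -0.012 0.022 0.105 0.9;0.04 0.005 -0.03 -0.012 0.022 0.105 0.9;0 0 0 0 0 0 0.9;0 0 0 0 0 0 0.9",
)

```text
time_s: 12.57
eef_pos: [0.4672, 0.1994, 0.194]
eef_rot: [0.008, 0.99, 0.14, -0.003]
wrist_force: [0.3, 0.3, -0.1]
opening: 0.894
```

```bash
python3 st.py .4714 .2071 .2
```

```text
t 12.5667 pos [0.4672 0.1994 0.194 ] yaw_y -73.88 tiltcorr ax ay units [0.0148 0.008 ] F [ 0.3  0.3 -0.1] open 0.894
shift units [ 0.0305 -0.0304 -0.0306]
```

arm_command(
  motion="0.031 -0.031 0 0.014 0.008 -0.02 0.9;0 0 0 0 0 0 0.9;0 0 0 0 0 0 0.9",
)

```text
time_s: 12.82
eef_pos: [0.4689, 0.2053, 0.1907]
eef_rot: [0.0, 0.988, 0.155, -0.004]
wrist_force: [-0.5, -0.1, -1.3]
opening: 0.901
```

```bash
python3 st.py .4714 .2071 .036
python3 - <<'E'
from h import *
import pickle
o,c=snap('wrist','w9.png');P=pose(o,c);pickle.dump((c['intrinsics'],P),open('w9.pkl','wb'))
E
```

```text
t 12.8167 pos [0.4689 0.2053 0.1907] yaw_y -72.2 tiltcorr ax ay units [-0.0003  0.0074] F [-0.5 -0.1 -1.3] open 0.901
shift units [ 0.0204 -0.0045  0.7731]
```

View pics/w9.png

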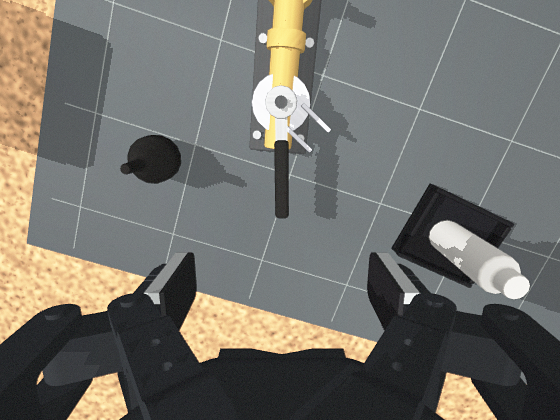

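Run:
```python
import cv2
a=cv2.imread('pics/w9.png');cv2.imwrite('pics/w9z.png',cv2.resize(a[65:165,235:345],None,fx=6,fy=6,interpolation=cv2.INTER_CUBIC))
```

```text
(no output)
```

View pics/w9z.png

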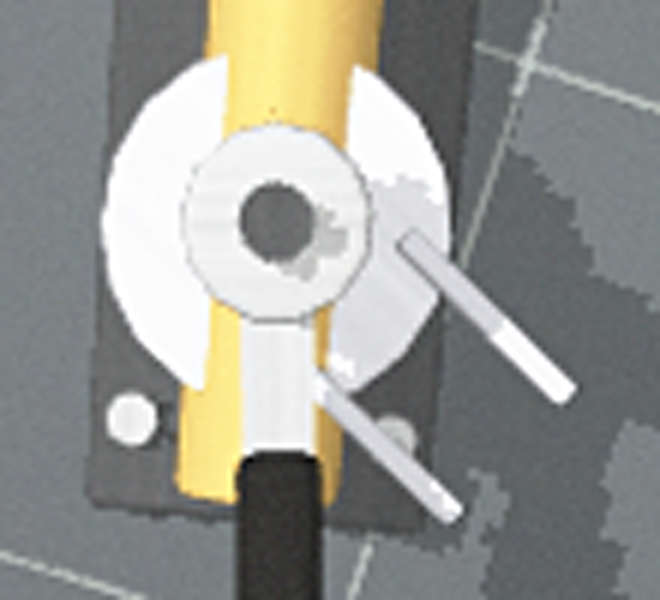

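Run:
```python
from h import *
import pickle
K,P=pickle.load(open('w9.pkl','rb'))
z=lambda x,y:(235+x/6-.4,65+y/6-.4)
f=lambda uv,h:onz(K,P,uv,h)
ax=f(z(277,222),.062);tip=f((281.5,217),.060);gr=f(z(278,455),.06);p1=f(z(450,513),.036);p2=f(z(567,393),.036)
r1=f(z(320,380),.036);r2=f(z(412,240),.036)
ang=lambda v:np.degrees(np.arctan2(v[1],v[0]))%360
print(ax,tip,gr,p1,p2)
print('lever',ang(tip-ax),ang(tip-gr),np.linalg.norm(tip-ax),'fork',ang((p1+p2)/2-ax),ang(p1-r1),ang(p2-r2),ang((p2-p1))-90,np.linalg.norm(p1-p2))
```

```text
[0.54311406 0.22929995 0.062     ] [0.45125656 0.19912504 0.06      ] [0.51413835 0.21985417 0.06      ] [0.51227184 0.19204682 0.036     ] [0.53426074 0.18130461 0.036     ]
lever 198.18519439211462 198.24492387334126 0.09670741339249708 fork 245.03118206676587 243.12292724727047 244.99937327125616 243.96316908400672 0.024472571870667266
```

arm_command(
  motion="0.014 0 0.06 0 0.005 0 0.9;0 0 0.12 0 0 0 0.9;0 0 0.12 0 0 0 0.9;0 0 0.12 0 0 0 0.9;0 0 0.1 0 0 0 0.9;0 0 0.06 0 0 0 0.9;0 0 0.03 0 0 0 0.9;0 0 0 0 0 0 0.9",
)

```text
time_s: 13.53
eef_pos: [0.4695, 0.2032, 0.0628]
eef_rot: [0.001, 0.987, 0.158, -0.003]
wrist_force: [-0.4, -0.1, 0.2]
opening: 0.899
```

```bash
python3 st.py .4718 .2062 .036
```

```text
t 13.5333 pos [0.4695 0.2032 0.0628] yaw_y -71.85 tiltcorr ax ay units [0.0017 0.0058] F [-0.4 -0.1  0.2] open 0.899
shift units [ 0.0163 -0.0107  0.1339]
```

arm_command(
  motion="0.017 -0.011 0.04 0 0.005 0 0.9;0 0 0.04 0 0 0 0.9;0 0 0.03 0 0 0 0.9;0 0 0.015 0 0 0 0.9;0 0 0 0 0 0 0.9",
)

```text
time_s: 13.95
eef_pos: [0.4739, 0.2067, 0.0376]
eef_rot: [0.001, 0.987, 0.158, 0.002]
wrist_force: [-0.4, -0.6, -0.3]
opening: 0.902
```

```bash
python3 st.py .4718 .2062 .036;python3 -c "
from h import *
snap('wrist','w10.png')"
```

```text
t 13.95 pos [0.4739 0.2067 0.0376] yaw_y -71.79 tiltcorr ax ay units [ 0.0025 -0.0029] F [-0.4 -0.6 -0.3] open 0.902
shift units [-0.0111 -0.0008  0.0081]
```

View pics/w10.png

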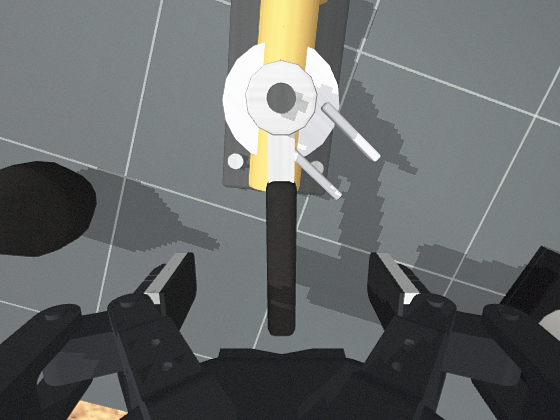

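arm_command(
  motion="-0.01 0 0 0 0 0 0;0 0 0 0 0 0 0;0 0 0 0 0 0 0;0 0 0 0 0 0 0;0 0 0 0 0 0 0;0 0 0 0 0 0 0;0 0 0 0 0 0 0",
)

```text
time_s: 14.58
eef_pos: [0.4732, 0.2064, 0.0398]
eef_rot: [0.001, 0.987, 0.159, 0.003]
wrist_force: [1.0, 0.6, -3.7]
opening: 0.121
```

```bash
cat > lv.py <<'E'
from h import *
o=get_obs();T=T_tool(o);ax=np.array([.5431,.2293]);v=o['eef_pos'][:2]-ax
print('r',np.linalg.norm(v),'ang',np.degrees(np.arctan2(v[1],v[0]))%360)
E
python3 st.py .4718 .2062 .036;python3 lv.py
```

```text
t 14.5833 pos [0.4732 0.2064 0.0398] yaw_y -71.75 tiltcorr ax ay units [ 0.003  -0.0061] F [ 1.   0.6 -3.7] open 0.121
shift units [-0.0073 -0.0012  0.0192]
r 0.07351880747380504 ang 198.1172408352044
```

arm_command(
  motion="0.001 0.032 0 0 0 -0.083 0;0.001 0.032 0 0 0 -0.083 0;0.001 0.032 0 0 0 -0.083 0;0 0 0 0 0 0 0",
)

```text
time_s: 14.92
eef_pos: [0.4819, 0.1887, 0.0398]
eef_rot: [0.001, 0.957, 0.29, 0.004]
wrist_force: [-0.1, -0.4, 0.6]
opening: 0.124
```

```bash
python3 st.py;python3 lv.py
```

```text
t 14.9167 pos [0.4819 0.1887 0.0398] yaw_y -56.24 tiltcorr ax ay units [ 0.0048 -0.0062] F [-0.1 -0.4  0.6] open 0.124
r 0.07338536212816257 ang 213.54503699113974
```

arm_command(
  motion="0.001 0.032 0 0 0 -0.083 0;0.001 0.032 0 0 0 -0.083 0;0.001 0.032 0 0 0 -0.083 0;0.001 0.032 0 0 0 -0.083 0;0.001 0.032 0 0 0 -0.083 0;0 0 0 0 0 0 0",
)

```text
time_s: 15.42
eef_pos: [0.5049, 0.1669, 0.0398]
eef_rot: [0.001, 0.872, 0.49, 0.004]
wrist_force: [0.1, -0.5, 1.2]
opening: 0.127
```

```bash
python3 st.py;python3 lv.py
```

```text
t 15.4167 pos [0.5049 0.1669 0.0398] yaw_y -31.35 tiltcorr ax ay units [ 0.0058 -0.0052] F [ 0.1 -0.5  1.2] open 0.127
r 0.07314205632793544 ang 238.52084523227938
```

6° more.

arm_command(
  motion="0 0.019 0 0 0 -0.05 0;0 0.019 0 0 0 -0.05 0;0 0 0 0 0 0 0",
)

```text
time_s: 15.67
eef_pos: [0.5108, 0.1637, 0.0398]
eef_rot: [0.001, 0.848, 0.53, 0.003]
wrist_force: [1.6, -2.2, 0.7]
opening: 0.123
```

```bash
python3 st.py;python3 lv.py
python3 - <<'E'
from h import *
import pickle
o,c=snap('wrist','w11.png');P=pose(o,c);pickle.dump((c['intrinsics'],P),open('w11.pkl','wb'))
a=cv2.imread('pics/w11.png');cv2.imwrite('pics/w11z.png',cv2.resize(a[30:230,180:380],None,fx=3,fy=3,interpolation=cv2.INTER_CUBIC))
E
```

```text
t 15.6667 pos [0.5108 0.1637 0.0398] yaw_y -25.95 tiltcorr ax ay units [ 0.0053 -0.0044] F [ 1.6 -2.2  0.7] open 0.123
r 0.07309780419790848 ang 243.78364304866665
```

View pics/w11z.png

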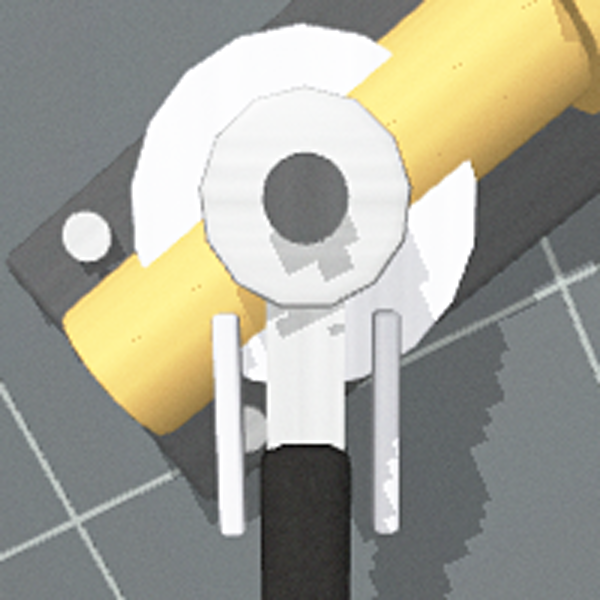

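Run:
```python
from h import *
import pickle
K,P=pickle.load(open('w11.pkl','rb'))
z=lambda x,y:(180+x/3-.33,30+y/3-.33)
f=lambda x,y,h:onz(K,P,z(x,y),h)[:2]
ang=lambda v:np.degrees(np.arctan2(v[1],v[0]))%360
ax=f(305,196,.062)
p1=f(232,531,.036);p2=f(387,530,.036);r1=f(226,316,.036);r2=f(386,312,.036)
print(ax,'fork',ang((p1+p2)/2-ax),ang(p1-r1),ang(p2-r2),ang(p2-p1)-90,'lever',ang(f(306,600,.06)-ax),ang(f(306,440,.06)-f(306,320,.06)),np.linalg.norm(p1-p2))
```

```text
[0.54316568 0.22970303] fork 245.11810956524727 244.54097911674643 245.56536077090456 244.37931069752744 lever 244.24901379514677 244.10086509525647 0.024262062518349625
```

arm_command(
  motion="0 0.004 0 0 0 -0.01 0;0 0 0 0 0 0 0.3;0 0 0 0 0 0 0.6;0 0 0 0 0 0 0.6;0 0 0 0 0 0 0.6",
)

```text
time_s: 16.13
eef_pos: [0.5099, 0.1647, 0.0398]
eef_rot: [0.001, 0.848, 0.53, 0.003]
wrist_force: [-0.3, 0.2, -0.3]
opening: 0.599
```

arm_command(
  motion="0 0 -0.05 0 0 0 0.6;0 0 -0.1 0 0 0 0.6;0 0 -0.15 0 0 0 0.6;0 0 -0.15 0 0 0 0.6;0 0 -0.15 0 0 0 0.6;0 0 -0.1 0 0 0 0.6;0 0 0 0 0 0 0.6",
)

```text
time_s: 16.72
eef_pos: [0.5068, 0.1647, 0.188]
eef_rot: [-0.0, 0.848, 0.529, 0.001]
wrist_force: [1.0, -1.1, 0.7]
opening: 0.601
```

```bash
python3 st.py
python3 - <<'E'
from h import *
import pickle
o,c=snap('wrist','w12.png');P=pose(o,c);pickle.dump((c['intrinsics'],P),open('w12.pkl','wb'))
a=cv2.imread('pics/w12.png');cv2.imwrite('pics/w12z.png',cv2.resize(a[50:250,180:380],None,fx=3,fy=3,interpolation=cv2.INTER_CUBIC))
E
```

```text
t 16.7167 pos [0.5068 0.1647 0.188 ] yaw_y -26.08 tiltcorr ax ay units [ 0.0003 -0.0022] F [ 1.  -1.1  0.7] open 0.601
```

View pics/w12z.png

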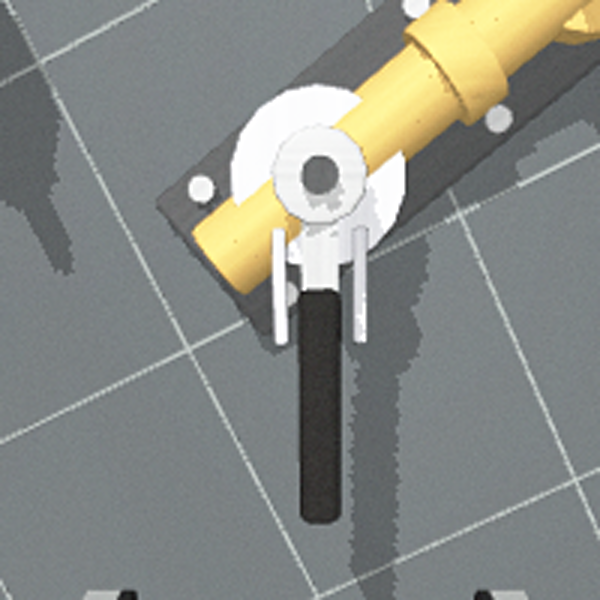

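arm_command(
  motion="-0.08 0.05 0 0 0 0 0;-0.15 0.098 0 0 0 0 0;-0.16 0.105 0 0 0 0 0;-0.16 0.105 0 0 0 0 0;-0.16 0.105 0 0 0 0 0;-0.16 0.105 0 0 0 0 0;-0.16 0.105 0 0 0 0 0;-0.16 0.105 0 0 0 0 0;-0.16 0.105 0 0 0 0 0;-0.1 0.065 0 0 0 0 0",
)

```text
time_s: 17.6
eef_pos: [0.5443, -0.1855, 0.1764]
eef_rot: [-0.007, 0.846, 0.533, -0.002]
wrist_force: [-0.5, -0.5, 0.5]
opening: -0.001
```

```bash
python3 st.py .565 -.302 .2
```

```text
t 17.6 pos [ 0.5443 -0.1855  0.1764] yaw_y -25.52 tiltcorr ax ay units [-0.013  -0.0031] F [-0.5 -0.5  0.5] open -0.001
shift units [-0.4806  0.3426 -0.1241]
```

arm_command(
  motion="-0.11 0.08 -0.03 -0.004 0 0 0;-0.12 0.085 -0.03 -0.004 0 0 0;-0.12 0.085 -0.03 -0.004 0 0 0;-0.07 0.05 -0.02 0 0 0 0;-0.03 0.02 0 0 0 0 0;0 0 0 0 0 0 0;0 0 0 0 0 0 0",
)

```text
time_s: 18.18
eef_pos: [0.5573, -0.3032, 0.1869]
eef_rot: [-0.009, 0.848, 0.529, -0.002]
wrist_force: [0.6, 0.0, -0.4]
opening: -0.003
```

```bash
python3 st.py .565 -.302 .2
python3 - <<'E'
from h import *
import pickle
o,c=snap('wrist','w13.png');P=pose(o,c);pickle.dump((c['intrinsics'],P),open('w13.pkl','wb'))
print(search_frame('wrist','start_key_top')[:3],proj(c['intrinsics'],P,[.565,-.302,.062]))
E
```

```text
t 18.1833 pos [ 0.5573 -0.3032  0.1869] yaw_y -26.09 tiltcorr ax ay units [-0.0162 -0.0055] F [ 0.6  0.  -0.4] open -0.003
shift units [ 0.0227  0.0306 -0.066 ]
[{'box': [273.3, 180.4, 309.0, 210.4], 'conf': 0.77}] [290.85453854 194.38104125]
```

View pics/w13.png

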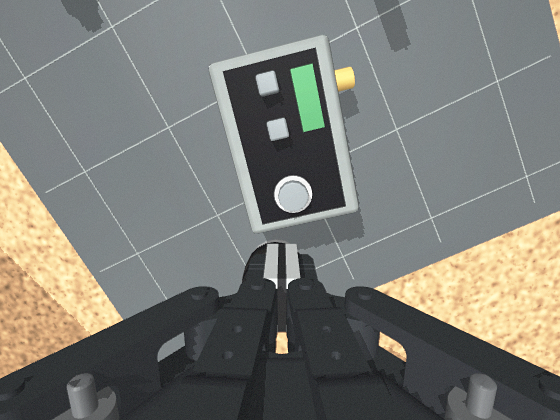

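arm_command(
  motion="0.023 0.034 0.06 -0.014 -0.005 0 0;0 0 0.1 0 0 0 0;0 0 0.1 0 0 0 0;0 0 0.1 0 0 0 0;0 0 0.06 0 0 0 0;0 0 0.03 0 0 0 0;0 0 0 0 0 0 0",
)

```text
time_s: 18.87
eef_pos: [0.5671, -0.2908, 0.0947]
eef_rot: [-0.001, 0.845, 0.534, 0.0]
wrist_force: [-0.3, 0.4, -0.5]
opening: 0.0
```

```bash
python3 st.py .566 -.3025 .07
python3 - <<'E'
from h import *
o,c=snap('wrist','w14.png');P=pose(o,c)
print(search_frame('wrist','start_key_top')[:3],proj(c['intrinsics'],P,[.566,-.3025,.062]))
E
```

```text
t 18.8667 pos [ 0.5671 -0.2908  0.0947] yaw_y -25.44 tiltcorr ax ay units [-0.001  -0.0015] F [-0.3  0.4 -0.5] open 0.0
shift units [-0.0551  0.0204  0.1232]
[{'box': [269.1, 232.5, 309.0, 252.0], 'conf': 0.65}] [287.62948545 254.42292705]
```

View pics/w14.png

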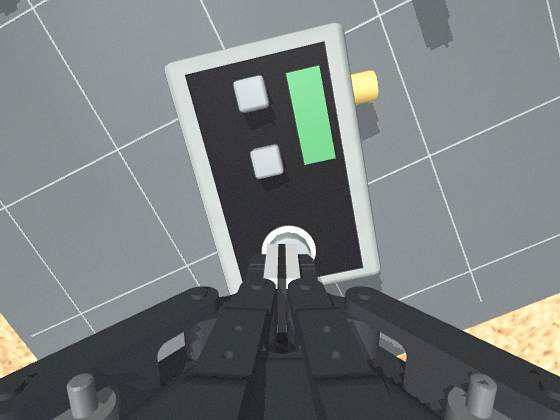

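arm_command(
  motion="-0.055 0.022 0 0 0 0 0;0 0 0.03 0 0 0 0;0 0 0.03 0 0 0 0;0 0 0.02 0 0 0 0;0 0 0 0 0 0 0;0 0 0 0 0 0 0",
)

```text
time_s: 19.47
eef_pos: [0.5697, -0.308, 0.0841]
eef_rot: [0.005, 0.846, 0.534, 0.002]
wrist_force: [-0.6, -0.2, -0.2]
opening: -0.0
```

```bash
python3 st.py .566 -.3025 .066
```

```text
t 19.4667 pos [ 0.5697 -0.308   0.0841] yaw_y -25.51 tiltcorr ax ay units [0.0097 0.0012] F [-0.6 -0.2 -0.2] open -0.0
shift units [ 0.0169 -0.0296  0.0902]
```

arm_command(
  motion="0.014 -0.024 0 0.008 0 0 0;0 0 0.02 0 0 0 0;0 0 0.02 0 0 0 0;0 0 0.01 0 0 0 0;0 0 0 0 0 0 0;0 0 0 0 0 0 0",
)

```text
time_s: 19.97
eef_pos: [0.5661, -0.3023, 0.0729]
eef_rot: [0.0, 0.846, 0.534, -0.0]
wrist_force: [-0.7, -1.6, -0.9]
opening: 0.0
```

```bash
python3 st.py .566 -.3025 .066
```

```text
t 19.9667 pos [ 0.5661 -0.3023  0.0729] yaw_y -25.49 tiltcorr ax ay units [0.0003 0.0009] F [-0.7 -1.6 -0.9] open 0.0
shift units [-0.0011 -0.0003  0.0344]
```

arm_command(
  motion="0 0 0.015 0 0 0 0;0 0 0.015 0 0 0 0;0 0 0 0 0 0 0;0 0 0 0 0 0 0",
)

```text
time_s: 20.3
eef_pos: [0.5663, -0.3024, 0.0663]
eef_rot: [0.001, 0.846, 0.534, -0.0]
wrist_force: [1.0, -0.3, 1.1]
opening: -0.001
```

arm_command(
  motion="0 0 0.006 0 0 0 0",
)

```text
time_s: 20.38
eef_pos: [0.5664, -0.3025, 0.0652]
eef_rot: [0.001, 0.846, 0.534, -0.0]
wrist_force: [0.1, 0.4, 0.4]
opening: -0.002
```

```bash
python3 st.py .566 -.3025 .062
```

```text
t 20.3833 pos [ 0.5664 -0.3025  0.0652] yaw_y -25.48 tiltcorr ax ay units [0.0008 0.0011] F [0.1 0.4 0.4] open -0.002
shift units [-0.0008 -0.0018  0.0161]
```

arm_command(
  motion="0 0 0.006 0 0 0 0",
)

```text
time_s: 20.47
eef_pos: [0.5664, -0.3025, 0.064]
eef_rot: [0.001, 0.846, 0.534, -0.0]
wrist_force: [-0.6, -0.5, -0.1]
opening: 0.001
```

arm_command(
  motion="0 0 0.006 0 0 0 0",
)

```text
time_s: 20.55
eef_pos: [0.5665, -0.3026, 0.0628]
eef_rot: [0.001, 0.846, 0.534, -0.0]
wrist_force: [0.6, -0.3, -0.4]
opening: -0.001
```

arm_command(
  motion="0 0 0.004 0 0 0 0",
)

```text
time_s: 20.63
eef_pos: [0.5665, -0.3026, 0.0619]
eef_rot: [0.001, 0.846, 0.534, -0.0]
wrist_force: [-0.9, 0.9, 3.4]
opening: 0.002
```

arm_command(
  motion="0 0 0.004 0 0 0 0",
)

```text
time_s: 20.72
eef_pos: [0.5665, -0.3026, 0.0612]
eef_rot: [0.001, 0.846, 0.534, -0.0]
wrist_force: [-1.6, 0.3, 3.2]
opening: 0.0
```

arm_command(
  motion="0 0 0.005 0 0 0 0",
)

```text
time_s: 20.8
eef_pos: [0.5666, -0.3027, 0.0606]
eef_rot: [0.001, 0.846, 0.534, -0.0]
wrist_force: [-2.6, 0.9, 5.3]
opening: -0.0
```

arm_command(
  motion="0 0 0.005 0 0 0 0",
)

```text
time_s: 20.88
eef_pos: [0.5666, -0.3027, 0.06]
eef_rot: [0.001, 0.846, 0.534, -0.0]
wrist_force: [-2.6, 0.8, 4.1]
opening: 0.002
```

arm_command(
  motion="0 0 0.003 0 0 0 0",
)

```text
time_s: 20.97
eef_pos: [0.5666, -0.3027, 0.0597]
eef_rot: [0.001, 0.846, 0.534, -0.0]
wrist_force: [-2.0, 0.3, 4.1]
opening: 0.001
```

arm_command(
  motion="0 0 0.004 0 0 0 0",
)

```text
time_s: 21.05
eef_pos: [0.5666, -0.3027, 0.0591]
eef_rot: [0.001, 0.846, 0.534, -0.0]
wrist_force: [-2.1, 1.6, 3.2]
opening: -0.003
```

arm_command(
  motion="0 0 0.003 0 0 0 0",
)

```text
time_s: 21.13
eef_pos: [0.5666, -0.3027, 0.0584]
eef_rot: [0.001, 0.846, 0.534, -0.0]
wrist_force: [-0.8, -0.9, 1.8]
opening: -0.001
```

```bash
for i in 1 2 3; do python3 -c "
from h import *
c=camera('wrist');o=get_obs();print(o['time_s'],o['eef_pos'],o['wrist_force'])
if $i==1: cv2.imwrite('pics/w15.png',c['img'][:,:,::-1])"; done
```

```text
21.1833 [ 0.56656897 -0.30266118  0.05827243] [-1.51859914 -0.07293404  2.8311837 ]
21.2333 [ 0.56656337 -0.30267882  0.05827256] [-1.33581887  0.28212108  2.86691818]
21.2833 [ 0.56656823 -0.30263396  0.0583211 ] [-1.90325312  0.48595787  2.75291563]
```

arm_command(
  motion="0 0 -0.03 0 0 0 0;0 0 -0.08 0 0 0 0;0 0 -0.15 0 0 0 0;0 0 -0.15 0 0 0 0;0 0 -0.15 0 0 0 0;0 0 -0.1 0 0 0 0;0 0 0 0 0 0 0;0 0 0 0 0 0 0",
)

```text
time_s: 21.95
eef_pos: [0.5658, -0.3019, 0.1939]
eef_rot: [-0.001, 0.846, 0.534, -0.001]
wrist_force: [-0.6, 0.5, -1.4]
opening: -0.002
```

```bash
python3 st.py
python3 - <<'E'
from h import *
snap('scene','s16.png');snap('top','t16.png')
a=cv2.imread('pics/s16.png')[100:310,160:480]
cv2.imwrite('pics/s16z.png',cv2.resize(a,None,fx=2.5,fy=2.5,interpolation=cv2.INTER_CUBIC))
E
```

```text
t 21.95 pos [ 0.5658 -0.3019  0.1939] yaw_y -25.5 tiltcorr ax ay units [-0.0015  0.0003] F [-0.6  0.5 -1.4] open -0.002
```

View pics/s16z.png

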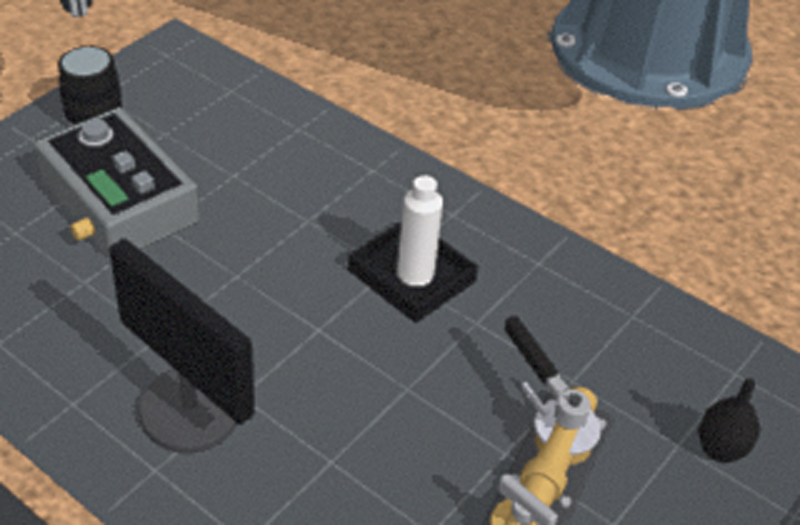

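View pics/t16.png

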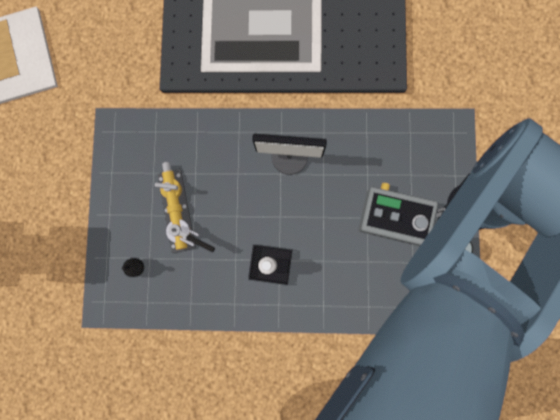

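The scene view shows the bottle upright in the tray, the lever over the fork, and the lens, lamp and blower where they were. The arm is clear of everything, so I'm handing in.

```bash
python3 -c "
from bench import *
print(hand_in())"
```

```text
the job is handed in; nothing more can be done
None
```

The job is done and handed in at about 22 s of the 72 s allowed; `hand_in()` gave no verdict.

- **Bottle:** I gripped it, stood it in the black tray and let it go. In the last pictures it stands upright near the tray's centre.
- **Lever:** I pinched it at the grip and turned it about 46° until it lay between the prongs. Measured from the wrist camera just before letting go, it was about 1° off the fork (the limit is 4.6°). After release it still looked central; I did not measure the angle again.
- **Start key:** I pressed it in steps of 1 mm or less with the fingers shut. The force rose to about 5 N and then fell to 2.8 N about 3.7 mm down, which is the click. I then lifted off. By the fingertip position it stayed well short of the 5.2 mm limit.
- **Other things:** In the last pictures the wing handle, square keys, lamp and blower look unchanged. The lens looks unmoved in the scene view but was hidden by the arm in the top view. The gripper was about 13 cm above the key, touching nothing.

**Disagreements:** The camera measurements differed by 2–5 mm between views, such as for the tray centre and the height of the bottle cap. The arm also drifted by up to about 12 mm on faster moves, which I corrected before each grasp, the placing and the key press.

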